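Roll a beech test bar into the V-block and slide it up to the end stop

ROBOT

A 6-joint arm with a two-finger parallel gripper is mounted at the origin on the work surface. World frame = base frame: x ahead of the robot, y to its left, z up, the work surface at z = 0. Lengths are in mm, angles in degrees, forces in N, time in s.
With the tool pointing down it reaches from about 300 to 750 mm from the base axis. Payload 8.5 kg.
Tool frame: the origin (TCP) lies at the very end of the fingers, on their centre line; the grasp point (between the pads) lies arm.grip_depth behind it (arm.grip_depth is the distance from the TCP to the grasp point, in mm); z points along the fingers, y is the line along which they close (so a half turn about z gives the same grasp; the last joint's range is limited). The gripper opens to 88 mm and grips with 3 to 60 N. Pads are 18 mm wide; open, the fingers measure 123 mm over their backs; the gripper's body (75 mm by 187 mm) begins 45 mm behind the grasp point.
Start: joints at [-82.466, 21.807, 74.336, -0, 83.858, -12.336], TCP at [186.933, -517.239, 209.748] pointing down, gripper open.
Joint ranges: [-178.18, 178.18], [-50.72, 133.34], [12.68, 142.11], [-81.47, 261.47], [9.98, 163.14], [-165.26, 165.26]. Speed limits (degrees/s): [136.94, 136.94, 180, 180, 180, 180].

INTERFACE

Orientations are given as [roll, pitch, yaw] about the fixed x, y, z axes, in that order (R = Rz(yaw) Ry(pitch) Rx(roll)).
In Python, from plant import arm gives the robot as it stands.
- The arm moves only by the shell command python3 -m jog 'ROWS' [FORCE]. ROWS is JSON, a list of rows, each a list of 7 numbers: the shift along the tool's x, y, z normalised to -1 to 1, where 1 is 0.12 m, then the turn, a rotation vector about the tool's x, y, z normalised to -1 to 1, where 1 is 120 degrees, then the opening, from -1 (shut) to 1 (fully open), so that 0 is half open. A call has exactly 8 rows; each row is the pose to reach, as a shift and turn from the pose commanded when the call began, along the tool's axes at that moment; what a row does not reach only later rows make up. A row lasts 1/8 s, in which the tool goes at most 62.5 mm and 10.7 degrees, less where a joint would pass 70% of its speed; a pose out of reach is approached as far as the arm can. A call with a number of a shift or a turn outside -1 to 1 is refused whole. A call with a gripper value outside its range is refused whole. The fingers move at their own pace and stop on an object; FORCE is the grip in N (left out, the last holds). Time passes only in rows, so rows that repeat a pose let the fingers close, or fill a call up. It gives the time, the measured TCP pose, the force, the opening and the grip force at its end, in the units of the state.
- arm.get_obs(): the state, without advancing time (a new reading comes with each control period).
- arm.get_image(name): name is "scene" or "top" or "wrist"; returns a dict with "color" (400x640x3 uint8, red, green, blue), "fx", "fy", "cx", "cy" (pixels), "pose" (4x4, takes a point from camera to world coordinates); the wrist camera has in their place "T_tool_cam" (4x4, takes a point from camera to tool coordinates, whose origin is the TCP and whose axes are the flange's). Camera axes: x right, y up, looking along -z (the intrinsics and any distortion apply to the point x, -y, -z); pixel columns grow to the right and rows downward; lengths in mm; the calibration is good to about 2 mm. The wrist camera is an equidistant fisheye: a pixel r from the principal point sees the ray r / f radians off the axis. A picture is of the moment at which its call begins: read the wrist's pose just before it. There is no depth.
- arm.hand_in(): hands the job in; it is judged then, once.
The state is a dict: "time": time; "joint_positions": joint angles; "joint_vel": joint speeds; "joint_efforts": joint torques, N m; "eef_pos": TCP position; "tool_rot": TCP orientation; "contact_force": force on the tool from outside, world axes, zero at the start; "wrist_torque": the same for the moment, N m; "grip_width": finger opening in mm; "finger_force": force on a finger pad.
Only numpy, scipy, OpenCV 4.12 (cv2) and the standard library are available. Lean on these libraries where they do the work, as an engineer would, in place of code of your own. Each camera call takes 0.05 s, during which the arm holds its last target. There are 200 camera calls.

TASK

With a fingertip or the outside of the fingers, gently roll the round beech bar along the loading plate by its side until it drops into the V-block, then push it endways along the groove until its end rests against the end stop with the indicator. Do not pinch, lift or carry the bar, and leave everything else on the bench where it is. Finish with the hand clear.

Things in the scene. Friction and masses are not known exactly. Their poses are not given: they have to be found in the camera images.
- bar: Round bar to be measured: turned beech, medium brown, 40 mm in diameter, 140 mm long, about 0.13 kg, a thin black and a thin blue line along its side. Starts lying on the loading plate. Origin at its centre; its own y axis runs along the bar, x and z turn as it rolls. Pushed slowly from behind it rolls and soon stops when the push stops; pushed off its middle it turns askew.
- home (a point): Where the bar's centre lies when it is fully home: in the V, up against the stop. Fixed to the measuring rig. z up (this point is 42 mm above the bench); x level across the V, from loading plate (-x) to far jaw (+x), the way to roll; y along the groove, end stop on the -y side, +y end open.
- plate (a point): Centre of the top of the aluminium loading plate, 36 mm above the bench, 200 mm (x) by 280 mm (y); same axes as home, which lies at x +134, y -55, z +6.3 mm from here. Beyond its +x edge comes the dark steel V-block, 270 mm long: 12 mm of flush land, then the 90 degree V, 22 mm deep, bottom under home; its far flank goes on to 8 mm above the plate, 30 mm beyond home, and ends 42 mm beyond it.
- stop (a point): Middle of the end stop's face (home's height, 70 mm to home's -y side), which faces +y: upright blue steel plate across the groove, 72 mm wide, 8 mm thick, top 28 mm above this point. Behind it, to 100 mm away, a round black indicator with a small display, 54 mm wide, top 11 mm above this point.
- setting_pin: Bystander: upright steel pin, 22 mm in diameter, 45 mm high, brass band near the top, standing on the loading plate near its -y edge. Origin at the centre of its underside.
- caliper: Bystander: digital caliper lying flat on the bench to the +y side of the rig, 210 mm long along its own y, up to 75 mm wide, 15 mm high. Origin under the middle of its beam.
- amber_bottle: Bystander: amber glass bottle, white cap, 72 mm in diameter, 150 mm high. Origin at the centre of its underside.
- beaker: Bystander: glass beaker, 68 mm in diameter, 85 mm high, beyond the V-block. Origin at the centre of its underside.
- reagent_bottle: Bystander: clear glass bottle, green cap, 68 mm in diameter, 140 mm high. Origin at the centre of its underside.
- ply_stack: Bystander: stack of five plywood tiles tied as one, 75 x 75 mm, 48 mm high. Origin at the centre of its underside.
- sample_jar: Bystander: small glass jar, white lid, 60 mm in diameter, 65 mm high. Origin at the centre of its underside.
There are look-alikes about, which are no part of the job. Of the things like the bar, leave any that is yellow; of the rest the smaller one is meant.

How it is judged (in metres and radians):
On the way, in this order (a step that is already met when the one before it is completed fails the run):
1. the bar has rolled at least a quarter turn along the loading plate, before reaching the V (angle between bar's own z axis and vertical above 1.6 rad and x of bar in the frame of home below -0.022 m).
2. the bar lies in the V-block (x of bar in the frame of home between -0.004 and 0.004 m and z of bar in the frame of home between -0.003 and 0.003 m and angle between the y axis of bar and the y axis of home, either way round below 0.05 rad), for 0.2 s.
At the end, for the whole second after the job is handed in: The bar lies at rest in the V-block (centre within 4 mm across and 3 mm in height of its seat, axis within 0.05 rad of the groove) with its end within 4 mm of the end stop; every bystander is within 15 mm of where it stood (all of step 2 and linear speed of bar below 0.02 m/s and angular speed of bar below 0.3 rad/s and y of bar in the frame of home between -0.004 and 0.004 m and distance of each of setting_pin, caliper, amber_bottle, beaker, reagent_bottle, ply_stack, sample_jar from where it was at the start of the episode below 0.015 m); the robot touches nothing.
It fails at once if the bar is lifted: its centre more than 12 mm above the height at which it rolls on the plate (height (world z) of bar above 0.068 m).
It fails at once if the fingers press the bar with more than 30 N (pinched or jammed) (contact force between the fingers and bar above 30 N).
It fails at once if a bystander is moved more than 15 mm (distance of any of setting_pin, caliper, amber_bottle, beaker, reagent_bottle, ply_stack, sample_jar from where it was at the start of the episode above 0.015 m).
It also fails if it takes over 51 s, if anything falls off the work surface, if the arm or the gripper's body presses on something with over 40 N, if the wrist force passes 120 N, or if a joint passes its speed limit or range.

## Working session

There is one attempt and no reset: what is moved stays moved. The work goes in short steps, Python scripts to look and compute and a shell command to move; the robot and the scene stay as the last step left them, time stands still between calls to the robot, and variables do not carry over. Pictures are saved under pics/ and viewed, at most 13 in all, crops included, and the job is handed in when it is done.

```bash
mkdir -p pics; ls; python3 - <<'E'
from plant import arm
import cv2,numpy as np
for n in ["top","scene"]:
    d=arm.get_image(n); cv2.imwrite(f"pics/{n}0.png",d["color"][...,::-1]); print(n,d["fx"],d["fy"],d["cx"],d["cy"],np.round(d["pose"],3).tolist(),[k for k in d])
o=arm.get_obs();print(o["eef_pos"],o["tool_rot"],arm.grip_depth,o["time"])
E
```

```text
pics
top 485.056553223165 485.056553223165 316.89155866313513 201.29883747171397 [[0.007, 0.997, -0.077, 485.906], [-1.0, 0.007, -0.003, -32.997], [-0.003, 0.077, 0.997, 1492.899], [0.0, 0.0, 0.0, 1.0]] ['color', 'fx', 'fy', 'cx', 'cy', 'pose']
scene 456.4753466520768 456.4753466520768 323.2920234477133 203.28510215722034 [[0.351, -0.651, 0.673, 1638.83], [0.936, 0.233, -0.263, -403.579], [0.015, 0.722, 0.691, 1125.009], [0.0, 0.0, 0.0, 1.0]] ['color', 'fx', 'fy', 'cx', 'cy', 'pose']
[ 186.89589789 -516.9716274   209.20104344] [-1.79927012e+02 -1.39899606e-02  1.98707333e+01] 18.700000000000003 0.1
```

View pics/top0.png

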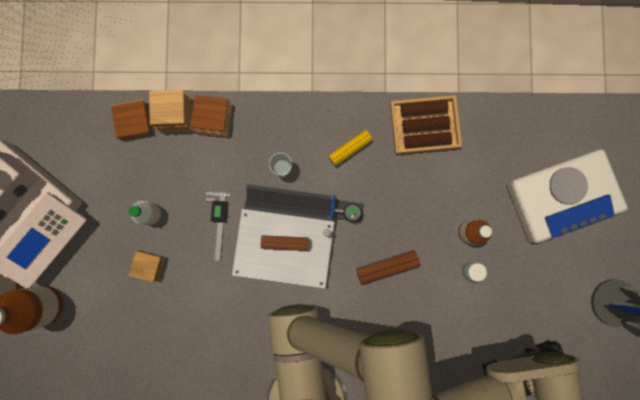

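View pics/scene0.png

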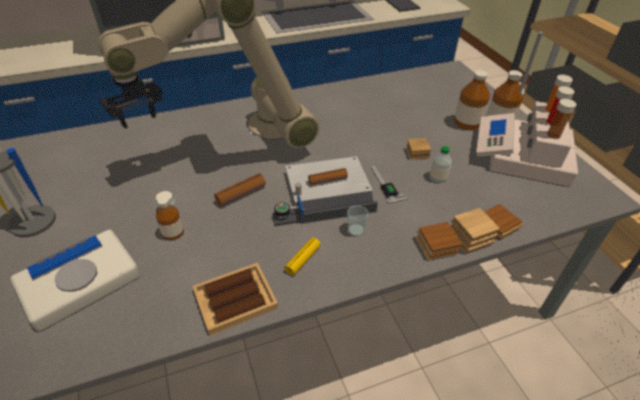

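The top view shows the plate at about (234–335, 208–287) px, with the bar on it at (285,243). The V-block is above it at about (290,200), the stop at (333,208) and the pin at (327,232). I'll enlarge this for accuracy.

```bash
python3 - <<'E'
import cv2
t=cv2.imread("pics/top0.png")[170:300,215:375]
cv2.imwrite("pics/c1.png",cv2.resize(t,None,fx=5,fy=4.6,interpolation=cv2.INTER_CUBIC)[:598])
t=cv2.imread("pics/scene0.png")[145:240,260:420]
cv2.imwrite("pics/c2.png",cv2.resize(t,None,fx=5,fy=5,interpolation=cv2.INTER_CUBIC))
E
```

```text
(no output)
```

View pics/c1.png

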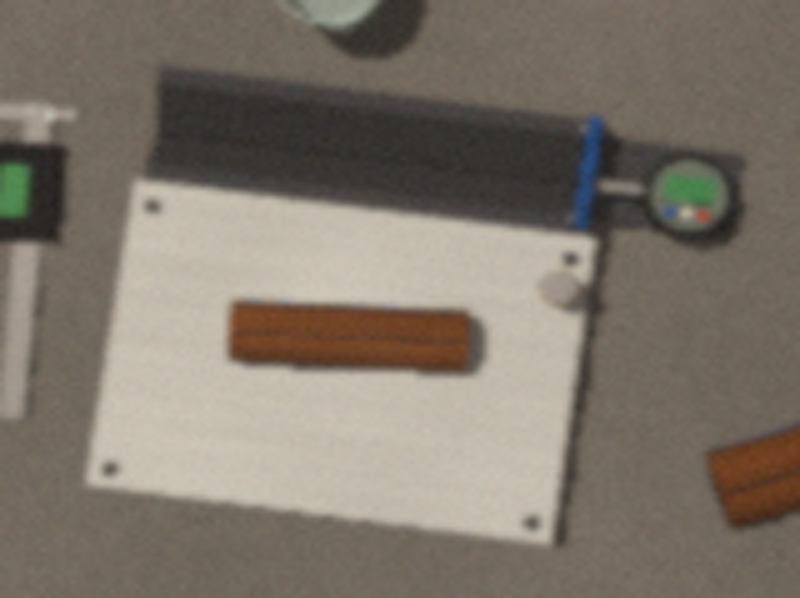

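View pics/c2.png

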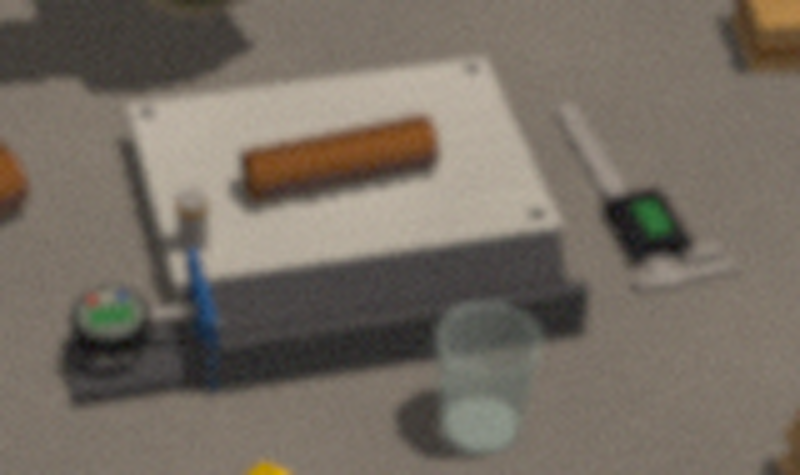

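c1 shows the plate corners at (135,180), (598,236), (557,545) and (88,486). The bar outline is (232,300)–(468,371), with the pin at about (563,290) and the stop at (590,170). c2 agrees: bar on the plate, pin near the stop side, beaker beyond the V.

```bash
cat > h.py <<'E'
import numpy as np
def ray(d,px,z,c=None):
    p=d["pose"];v=np.array([(px[0]-d["cx"])/d["fx"],-(px[1]-d["cy"])/d["fy"],-1])
    w=p[:3,:3]@v; return p[:3,3]+w*(z-p[2,3])/w[2]
def proj(d,X):
    p=d["pose"];v=p[:3,:3].T@(np.array(X)-p[:3,3]);return np.array([d["cx"]-d["fx"]*v[0]/v[2],d["cy"]+d["fy"]*v[1]/v[2]])
E
cat > m.py <<'E'
from plant import arm
from h import *
import cv2
from scipy.optimize import least_squares
t=arm.get_image("top");s=arm.get_image("scene")
T=lambda a:(215+(a[0]+.5)/5-.5,170+(a[1]+.5)/4.6-.5)
S=lambda a:(260+(a[0]+.5)/5-.5,145+(a[1]+.5)/5-.5)
tc=[(135,180),(598,236),(557,545),(88,486)]   # (+x+y),(+x-y),(-x-y),(-x+y)
sc=[(560,228),(178,283),(127,104),(488,57)]
L=np.array([[100,140],[100,-140],[-100,-140],[-100,140.]])
def pts(q):
    c,n=np.cos(q[2]),np.sin(q[2]);return np.c_[L@np.array([[c,n],[-n,c]])+q[:2],np.full(4,36)]
for nm,obs in [("top",[(t,T(a)) for a in tc]),("scene",[(s,S(a)) for a in sc])]:
    r=least_squares(lambda q:np.concatenate([proj(d,X)-o for (d,o),X in zip(obs,pts(q))]),[480,0,0])
    print(nm,r.x[:2],np.degrees(r.x[2]),np.abs(r.fun).max())
    q=r.x;c,n=np.cos(q[2]),np.sin(q[2]);R=np.array([[c,-n],[n,c]])
    print("home",q[:2]+R@[134,-55])
    if nm=="top":
        b=np.array([ray(t,T(a),58)[:2] for a in [(232,300),(470,312),(468,371),(230,360)]])
        pin=ray(t,T((563,290)),70)[:2]
    else:
        b=np.array([ray(s,S(a),56)[:2] for a in [(434,140),(248,170),]])
        pin=ray(s,S((192,200)),80)[:2]
    print("bar world",b.mean(0),"rel home",R.T@(b.mean(0)-q[:2])-[134,-55],"\n",(b-q[:2])@R-[134,-55],"pin rel home",R.T@(pin-q[:2])-[134,-55])
E
python3 m.py
```

```text
top [456.845156    70.63367112] -7.068967909204039 0.41403538954614305
home [ 5.83058067e+02 -4.38835327e-01]
bar world [473.39491986  65.9530114 ] rel home [-117.00001455   52.39159934] 
 [[-103.43295535  124.54788336]
 [ -92.76391634  -15.79699359]
 [-130.24951326  -19.57768312]
 [-141.55367326  120.39319071]] pin rel home [-71.83579947 -68.19038584]
scene [456.20756976  74.23126742] -7.789384822538212 0.5231351470263235
home [581.5168866    1.57746427]
bar world [469.00222389  70.55386953] rel home [-120.82499742   53.09061883] 
 [[-123.39768257  122.80318394]
 [-118.25231226  -16.62194628]] pin rel home [-67.62852727 -66.23359826]
```

Rig yaw is about −7.3° and home about (582, 0.5). Relative to home the bar is at (−117, 52), roughly 4° askew. The plan is to push with the open fingers set along the bar, giving two contacts that square it up. First I'll carry the hand behind the bar, high up.

```bash
A='[[0.11,-0.125,0,0,0,0,1],[0.22,-0.25,0,0,0,0,1],[0.33,-0.375,0,0,0,0,1],[0.44,-0.5,0,0,0,0,1],[0.55,-0.625,0,0,0,0,1],[0.66,-0.75,0,0,0,0,1],[0.77,-0.875,0,0,0,0,1],[0.875,-0.995,0,0,0,0,1]]'
python3 -m jog '[[0.11,-0.125,0,0,0,0,1],[0.22,-0.25,0,0,0,0,1],[0.33,-0.375,0,0,0,0,1],[0.44,-0.5,0,0,0,0,1],[0.55,-0.625,0,0,0,0,1],[0.66,-0.75,0,0,0,0,1],[0.77,-0.875,0,0,0,0,1],[0.875,-0.995,0,0,0,0,1]]'
python3 -m jog '[[0.11,-0.125,0,0,0,0,1],[0.22,-0.25,0,0,0,0,1],[0.33,-0.375,0,0,0,0,1],[0.44,-0.5,0,0,0,0,1],[0.55,-0.625,0,0,0,0,1],[0.66,-0.75,0,0,0,0,1],[0.77,-0.875,0,0,0,0,1],[0.875,-0.995,0,0,0,0,1]]'
python3 -m jog '[[0.11,-0.125,0,0,0,0,1],[0.22,-0.25,0,0,0,0,1],[0.33,-0.375,0,0,0,0,1],[0.44,-0.5,0,0,0,0,1],[0.55,-0.625,0,0,0,0,1],[0.66,-0.75,0,0,0,0,1],[0.77,-0.875,0,0,0,0,1],[0.875,-0.995,0,0,0,0,1]]'
python3 -m jog '[[0.11,-0.125,0.05,0,0,0.03,1],[0.22,-0.25,0.1,0,0,0.06,1],[0.33,-0.375,0.15,0,0,0.09,1],[0.44,-0.5,0.2,0,0,0.12,1],[0.55,-0.625,0.25,0,0,0.15,1],[0.66,-0.75,0.3,0,0,0.18,1],[0.77,-0.875,0.35,0,0,0.21,1],[0.865,-0.97,0.4,0,0,0.227,1]]'
```

```text
time: 1.2
eef_pos: [245.6, -368.0, 209.8]
tool_rot: [180.0, 0.0, 19.9]
contact_force: [0.1, 0.1, -0.8]
grip_width: 88.2
finger_force: 0.0
time: 2.2
eef_pos: [303.6, -220.0, 209.8]
tool_rot: [180.0, -0.0, 19.9]
contact_force: [-0.5, 0.4, -0.4]
grip_width: 88.0
finger_force: 0.0
time: 3.2
eef_pos: [361.5, -72.0, 209.8]
tool_rot: [180.0, -0.0, 19.9]
contact_force: [0.1, 0.6, 0.4]
grip_width: 88.4
finger_force: 0.0
time: 4.2
eef_pos: [419.3, 72.8, 161.6]
tool_rot: [-180.0, -0.0, -7.4]
contact_force: [0.7, -0.6, 0.4]
grip_width: 87.8
finger_force: 0.0
```

```bash
cat >> h.py <<'E'
from scipy.spatial.transform import Rotation as Ro
def wproj(d,o,X):
    Rt=Ro.from_euler("xyz",o["tool_rot"],degrees=True).as_matrix()
    t=Rt.T@(np.array(X)-o["eef_pos"]); M=d["T_tool_cam"]; v=M[:3,:3].T@(t-M[:3,3])
    v=np.array([v[0],-v[1],-v[2]]); th=np.arctan2(np.hypot(v[0],v[1]),v[2]); u=v[:2]/np.hypot(v[0],v[1])
    return np.array([d["cx"],d["cy"]])+d["fx"]*th*u
def rig(x,y,z,home=(582.5,0.5),yaw=-7.3):
    c,n=np.cos(np.radians(yaw)),np.sin(np.radians(yaw));return [home[0]+c*x-n*y,home[1]+n*x+c*y,z]
E
cat > w.py <<'E'
from plant import arm
from h import *
import cv2,sys
o=arm.get_obs();d=arm.get_image("wrist");im=d["color"][...,::-1].copy()
P=[(-34,-85,36),(-34,195,36),(-234,-85,36),(-234,195,36),(-36,-70,70),(36,-70,70),(0,70,14),(0,-70,14)]
for p in P:
    u=wproj(d,o,rig(*p));print(p,np.round(u));cv2.drawMarker(im,tuple(int(v) for v in u),(0,255,0),cv2.MARKER_CROSS,10,1)
cv2.imwrite(sys.argv[1],im)
E
python3 w.py pics/w1.png
```

```text
(-34, -85, 36) [452.  58.]
(-34, 195, 36) [178.  60.]
(-234, -85, 36) [441. 244.]
(-234, 195, 36) [191. 244.]
(-36, -70, 70) [452.  53.]
(36, -70, 70) [448. -17.]
(0, 70, 14) [300.  24.]
(0, -70, 14) [431.  31.]
```

View pics/w1.png

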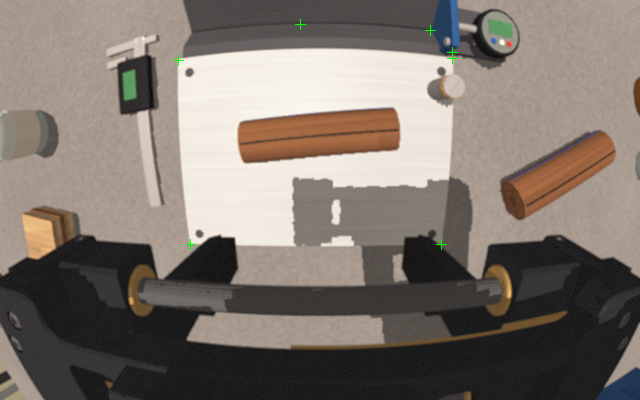

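Wrist view: the predicted plate corners and the stop (green crosses) land on the real ones. The bar at (240–400, 108–160) is askew by about 4–5°, and the fingers are behind it and centred. Now to descend.

```bash
python3 -m jog '[[0,0,0.13,0,0,0,1],[0,0,0.27,0,0,0,1],[0,0,0.41,0,0,0,1],[0,0,0.55,0,0,0,1],[0,0,0.69,0,0,0,1],[0,0,0.82,0,0,0,1],[0,0,0.92,0,0,0,1],[0,0,0.955,0,0,0,1]]'
python3 -m jog '[[0.04,0,0,0,0,0,1],[0.08,0,0,0,0,0,1],[0.12,0,0,0,0,0,1],[0.155,0,0,0,0,0,1],[0.19,0,0,0,0,0,1],[0.225,0,0,0,0,0,1],[0.26,0,0,0,0,0,1],[0.29,0,0,0,0,0,1]]'
python3 -m jog '[[0.03,0,0,0,0,0,1],[0.06,0,0,0,0,0,1],[0.09,0,0,0,0,0,1],[0.12,0,0,0,0,0,1],[0.15,0,0,0,0,0,1],[0.18,0,0,0,0,0,1],[0.21,0,0,0,0,0,1],[0.24,0,0,0,0,0,1]]'
python3 w.py pics/w2.png
```

```text
time: 5.25
eef_pos: [419.2, 71.5, 46.8]
tool_rot: [180.0, 0.0, -7.4]
contact_force: [0.4, -0.6, 0.1]
grip_width: 88.1
finger_force: 0.0
time: 6.25
eef_pos: [454.3, 66.9, 47.1]
tool_rot: [-180.0, 0.0, -7.4]
contact_force: [-0.3, -0.3, 0.3]
grip_width: 88.4
finger_force: 0.0
time: 7.25
eef_pos: [482.9, 63.3, 47.3]
tool_rot: [-180.0, -0.0, -7.4]
contact_force: [-0.3, 4.4, 4.9]
grip_width: 88.1
finger_force: 2.6
(-34, -85, 36) [515. 124.]
(-34, 195, 36) [111. 126.]
(-234, -85, 36) [469. 357.]
(-234, 195, 36) [160. 356.]
(-36, -70, 70) [527. 128.]
(36, -70, 70) [524.   9.]
(0, 70, 14) [288.  64.]
(0, -70, 14) [483.  76.]
```

View pics/w2.png

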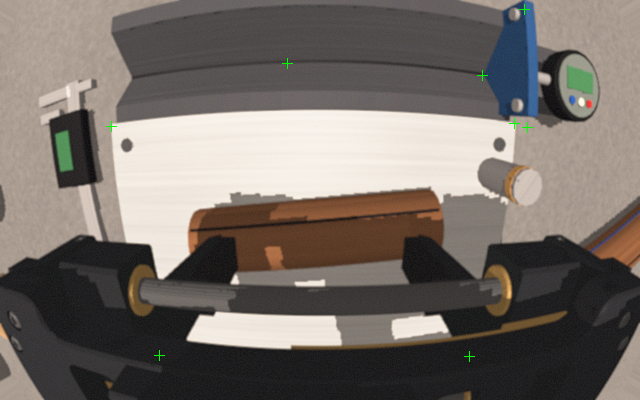

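Wrist view: the bar at (190–440, 190–270) is still askew. The fingertips appear at (222,238) and (418,238), and there's a force reading I wasn't expecting. I'll check by projection whether the tips are really behind the bar.

```bash
python3 - <<'E'
from plant import arm
from h import *
import cv2
o=arm.get_obs();d=arm.get_image("wrist");print(o["contact_force"],o["wrist_torque"],o["finger_force"],o["grip_width"])
Rt=Ro.from_euler("xyz",o["tool_rot"],degrees=True).as_matrix()
print("cam in tool",d["T_tool_cam"][:3,3].round(),(d["T_tool_cam"][:3,:3]@[0,0,-1]).round(2))
for x in (-9,0,9):
  for y in (-61,-44,44,61): print((x,y),[wproj(d,o,o["eef_pos"]+Rt@[x,y,z]).round() for z in (0,-20)])
# bar model fit: project silhouette for center rel & yaw
def cyl(cx,cy,yaw):
    a=np.linspace(0,2*np.pi,60);c,n=np.cos(np.radians(yaw)),np.sin(np.radians(yaw));out=[]
    for e in (-70,70):
        for t in a:
            l=[20*np.cos(t),e];out.append(wproj(d,o,rig(cx+c*l[0]-n*l[1],cy+n*l[0]+c*l[1],56+20*np.sin(t))))
    return cv2.convexHull(np.array(out,np.float32))
hsv=cv2.cvtColor(d["color"],cv2.COLOR_RGB2HSV)
m=((hsv[...,0]<15)&(hsv[...,1]>100)&(hsv[...,2]>40)).astype(np.uint8);m[:170]=0;m[285:]=0;m[:,:170]=0;m[:,460:]=0
ys,xs=np.nonzero(m)
best=[]
from scipy.optimize import minimize
def cost(q):
    k=np.zeros(m.shape,np.uint8);cv2.fillConvexPoly(k,cyl(*q).astype(int),1)
    k[235:,195:238]=0;k[235:,402:450]=0;mm=m.copy();mm[235:,195:238]=0;mm[235:,402:450]=0
    return (k!=mm).sum()
r=minimize(cost,[-92,52,4],method="Nelder-Mead",options=dict(initial_simplex=[[-92,52,4],[-82,52,4],[-92,60,4],[-92,52,8]]));print(r.x,r.fun,m.sum())
E
```

```text
[1.43352629 2.52334322 3.73675746] [ 0.60141557 -0.04661654 -0.00189749] 2.238110639154911 88.46950544722857
cam in tool [  69.    0. -175.] [-0.27  0.    0.96]
(-9, -61) [array([223., 247.]), array([214., 260.])]
(-9, -44) [array([249., 247.]), array([241., 261.])]
(-9, 44) [array([389., 247.]), array([396., 261.])]
(-9, 61) [array([415., 247.]), array([424., 260.])]
(0, -61) [array([222., 234.]), array([212., 246.])]
(0, -44) [array([248., 234.]), array([240., 247.])]
(0, 44) [array([390., 234.]), array([398., 247.])]
(0, 61) [array([416., 234.]), array([426., 246.])]
(9, -61) [array([220., 220.]), array([210., 231.])]
(9, -44) [array([247., 220.]), array([239., 232.])]
(9, 44) [array([391., 220.]), array([399., 232.])]
(9, 61) [array([417., 220.]), array([428., 231.])]
[-103.33065619   51.21989417    5.01400244] 635.0 14105
```

```bash
python3 - <<'E'
from plant import arm
import cv2,numpy as np
w=arm.get_image("wrist")["color"][170:310,170:470,::-1]
s=arm.get_image("scene")["color"][110:220,250:410,::-1]
a=cv2.resize(w,(640,298),interpolation=cv2.INTER_CUBIC);b=cv2.resize(s,(436,300),interpolation=cv2.INTER_CUBIC)
c=np.zeros((598,640,3),np.uint8);c[:298]=a;c[298:,:436]=b;cv2.imwrite("pics/c3.png",c)
E
```

```text
(no output)
```

View pics/c3.png

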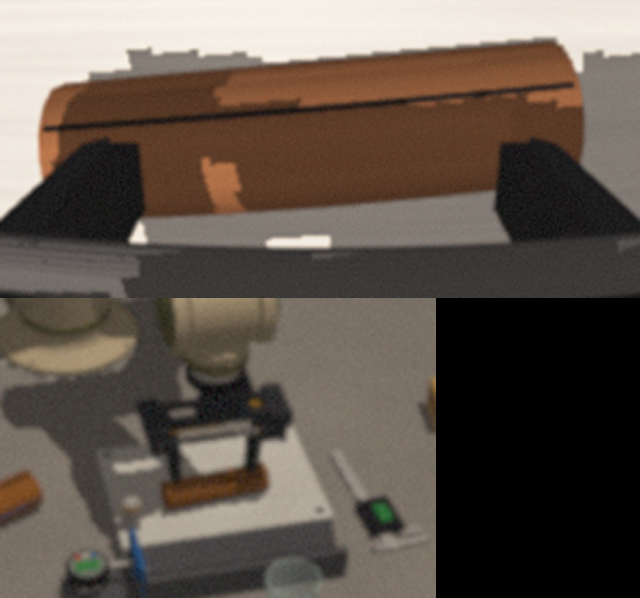

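The pictures show the open fingertips sitting on top of the bar: by projection they end some 25–30 mm above the nominal TCP. That would also explain the upward force. I'll lift, back off behind the bar, then compare tip height at different openings.

```bash
python3 -m jog '[[0,0,-0.1,0,0,0,1],[0,0,-0.2,0,0,0,1],[-0.05,0,-0.25,0,0,0,1],[-0.15,0,-0.25,0,0,0,1],[-0.25,0,-0.25,0,0,0,1],[-0.35,0,-0.25,0,0,0,1],[-0.43,0,-0.25,0,0,0,1],[-0.43,0,-0.25,0,0,0,1]]'
python3 - <<'E'
from plant import arm
import cv2
cv2.imwrite("pics/o1.png",arm.get_image("wrist")["color"][...,::-1])
E
python3 -m jog '[[0,0,0,0,0,0,-1],[0,0,0,0,0,0,-1],[0,0,0,0,0,0,-1],[0,0,0,0,0,0,-1],[0,0,0,0,0,0,-1],[0,0,0,0,0,0,-1],[0,0,0,0,0,0,-1],[0,0,0,0,0,0,-1]]'
python3 - <<'E'
from plant import arm
import cv2,numpy as np
from h import *
o=arm.get_obs();d=arm.get_image("wrist");im=d["color"][...,::-1].copy()
Rt=Ro.from_euler("xyz",o["tool_rot"],degrees=True).as_matrix()
a=cv2.imread("pics/o1.png")
for i in (a,im):
  for z,c in ((0,(0,255,0)),(-15,(255,255,0)),(-30,(255,0,255))):
    for y in ((-44,44) if i is a else (-17,17)):
      for x in (-9,9): cv2.circle(i,tuple(int(v) for v in wproj(d,o,o["eef_pos"]+Rt@[x,y,z])),2,c,-1)
cv2.imwrite("pics/c4.png",np.vstack([cv2.resize(i[170:310,170:470],(620,289)) for i in (a,im)]))
E
```

```text
time: 8.45
eef_pos: [430.8, 70.0, 77.2]
tool_rot: [-180.0, 0.0, -7.4]
contact_force: [0.4, -0.5, 0.3]
grip_width: 88.2
finger_force: 0.0
time: 9.5
eef_pos: [431.4, 69.9, 77.2]
tool_rot: [-180.0, -0.0, -7.4]
contact_force: [0.2, 0.5, -0.9]
grip_width: 10.1
finger_force: 0.0
```

View pics/c4.png

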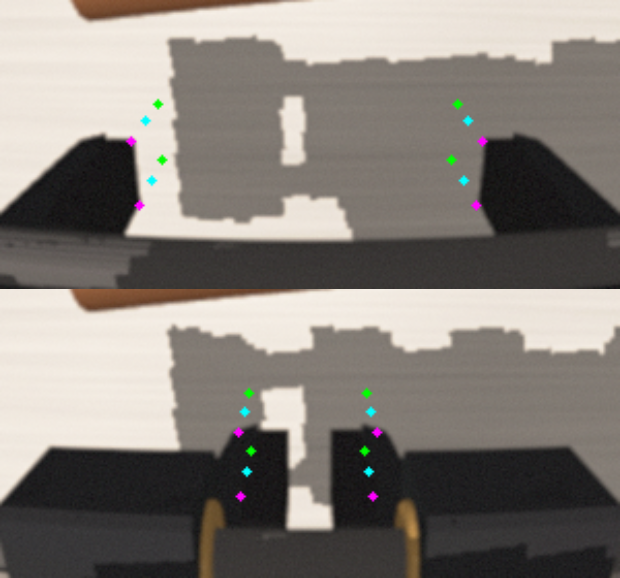

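Both views agree: at any opening the real tips end about 30 mm above the reported TCP (the magenta marks). So I'll use tip z = TCP z + 29. Now I'll open the fingers, descend behind the bar to a TCP height of about 19, and push slowly.

```bash
python3 -m jog '[[0,0,0.07,0,0,0,1],[0,0,0.14,0,0,0,1],[0,0,0.21,0,0,0,1],[0,0,0.28,0,0,0,1],[0,0,0.35,0,0,0,1],[0,0,0.42,0,0,0,1],[0,0,0.48,0,0,0,1],[0,0,0.48,0,0,0,1]]'
python3 -m jog '[[0.02,0,0,0,0,0,1],[0.05,0,0,0,0,0,1],[0.08,0,0,0,0,0,1],[0.11,0,0,0,0,0,1],[0.14,0,0,0,0,0,1],[0.17,0,0,0,0,0,1],[0.20,0,0,0,0,0,1],[0.23,0,0,0,0,0,1]]'
cat > b.py <<'E'
from plant import arm
from h import *
import cv2,sys
from scipy.optimize import minimize
# fit bar in wrist view; q = x,y,yaw rel home
o=arm.get_obs();d=arm.get_image("wrist")
cv2.imwrite("pics/last.png",d["color"][...,::-1])
z=float(sys.argv[1]);q0=[float(a) for a in sys.argv[2:5]]
def cyl(cx,cy,yaw):
    a=np.linspace(0,2*np.pi,60);c,n=np.cos(np.radians(yaw)),np.sin(np.radians(yaw));out=[]
    for e in (-70,70):
        for t in a:
            l=[20*np.cos(t),e];out.append(wproj(d,o,rig(cx+c*l[0]-n*l[1],cy+n*l[0]+c*l[1],z+20*np.sin(t))))
    return cv2.convexHull(np.array(out,np.float32))
hsv=cv2.cvtColor(d["color"],cv2.COLOR_RGB2HSV)
m=((hsv[...,0]<15)&(hsv[...,1]>100)&(hsv[...,2]>40)).astype(np.uint8)
h0=cyl(*q0).astype(int)[:,0];lo=h0.min(0)-30;hi=h0.max(0)+30
win=np.zeros_like(m);win[max(lo[1],0):hi[1],max(lo[0],0):hi[0]]=1;win[232:]=0;m*=win
def cost(q):
    k=np.zeros(m.shape,np.uint8);cv2.fillConvexPoly(k,np.round(cyl(*q)*8).astype(int),1,shift=3);return ((k!=m)*win).sum()
s=np.array([q0]*4);s[1,0]+=10;s[2,1]+=8;s[3,2]+=4
r=minimize(cost,q0,method="Nelder-Mead",options=dict(initial_simplex=s))
R=Ro.from_euler("z",-7.3,degrees=True).as_matrix();t=R.T@(o["eef_pos"]-np.array([582.5,.5,0]))
print("bar",r.x.round(1),"miss",r.fun,"of",m.sum(),"tool rel",t.round(1),"F",np.round(o["contact_force"],1))
E
python3 b.py 56 -100 51 3
```

```text
time: 10.55
eef_pos: [431.1, 69.9, 19.1]
tool_rot: [180.0, 0.1, -7.4]
contact_force: [-0.4, 1.4, -0.1]
grip_width: 84.1
finger_force: 0.0
time: 11.55
eef_pos: [459.0, 66.3, 19.5]
tool_rot: [-180.0, 0.0, -7.4]
contact_force: [-0.3, -0.8, -0.9]
grip_width: 87.8
finger_force: 0.0
bar [-95.   53.1   4.9] miss 956.0 of 24041 tool rel [-130.9   49.6   19.5] F [-0.3 -0.8 -0.9]
```

```bash
python3 -m jog '[[0.03,0,0,0,0,0,1],[0.06,0,0,0,0,0,1],[0.09,0,0,0,0,0,1],[0.12,0,0,0,0,0,1],[0.15,0,0,0,0,0,1],[0.18,0,0,0,0,0,1],[0.21,0,0,0,0,0,1],[0.24,0,0,0,0,0,1]]'
python3 b.py 56 -72 51 2
```

```text
time: 12.6
eef_pos: [487.6, 62.6, 19.6]
tool_rot: [180.0, -0.0, -7.4]
contact_force: [-1.9, -0.2, 0.0]
grip_width: 88.3
finger_force: 0.1
bar [-66.4  55.5   4.7] miss 671.0 of 24370 tool rel [-102.    49.6   19.6] F [-1.9 -0.2  0. ]
```

The bar follows the +y finger and stays about 4.7° askew. I'll swing the +y side forward a little to square it up.

```bash
python3 -m jog '[[0.005,0,0,0,0,0.01,1],[0.01,0,0,0,0,0.02,1],[0.02,0,0,0,0,0.03,1],[0.03,0,0,0,0,0.04,1],[0.04,0,0,0,0,0.04,1],[0.055,0,0,0,0,0.04,1],[0.07,0,0,0,0,0.04,1],[0.07,0,0,0,0,0.04,1]]'
python3 b.py 56 -60 54 2
```

```text
time: 13.65
eef_pos: [495.8, 61.6, 19.5]
tool_rot: [-180.0, -0.0, -12.2]
contact_force: [-0.3, -1.1, -0.5]
grip_width: 88.5
finger_force: 0.0
bar [-52.6  56.7   4.8] miss 864.0 of 25271 tool rel [-93.7  49.5  19.5] F [-0.3 -1.1 -0.5]
```

It just rolls askew without turning. The V will align it as it drops, with the +y finger following it in, so I'll continue slowly.

```bash
python3 -m jog '[[0.03,0,0,0,0,0,1],[0.06,0,0,0,0,0,1],[0.08,0,0,0,0,0,1],[0.10,0,0,0,0,0,1],[0.12,0,0,0,0,0,1],[0.14,0,0,0,0,0,1],[0.16,0,0,0,0,0,1],[0.18,0,0,0,0,0,1]]'
python3 b.py 56 -35 57 3
```

```text
time: 14.7
eef_pos: [516.9, 57.0, 19.5]
tool_rot: [180.0, 0.0, -12.2]
contact_force: [-0.6, -0.0, 0.1]
grip_width: 88.2
finger_force: 0.1
bar [-32.2  58.1   4.2] miss 2105.0 of 23470 tool rel [-72.2  47.7  19.5] F [-0.6 -0.   0.1]
```

```bash
python3 -m jog '[[0.02,0,0,0,0,0,1],[0.04,0,0,0,0,0,1],[0.06,0,0,0,0,0,1],[0.08,0,0,0,0,0,1],[0.10,0,0,0,0,0,1],[0.12,0,0,0,0,0,1],[0.14,0,0,0,0,0,1],[0.16,0,0,0,0,0,1]]'
python3 b.py 42.3 0 58 0; python3 b.py 56 -15 58 3
```

```text
time: 15.75
eef_pos: [535.7, 53.0, 19.5]
tool_rot: [-180.0, -0.0, -12.2]
contact_force: [0.8, 0.3, -0.2]
grip_width: 88.6
finger_force: 0.0
bar [ 2.3 59.8 -0.2] miss 1153.0 of 21599 tool rel [-53.1  46.1  19.5] F [ 0.8  0.3 -0.2]
bar [ 3.4 65.1  1.5] miss 4340.0 of 21560 tool rel [-52.8  46.   19.6] F [-0.5 -0.2  0.1]
```

View pics/last.png

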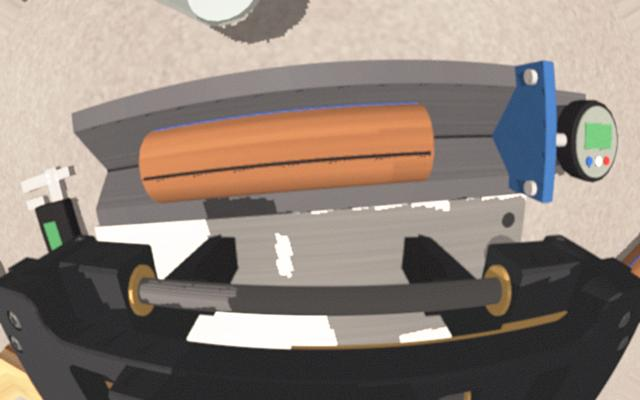

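The wrist view shows the bar seated in the V at (140–433, 105–200) px; the fit gives y about +59 and yaw about 0. Next I'll lift clear, shut the fingers, go past the +y end and square the hand.

```bash
python3 -m jog '[[0,0,-0.2,0,0,0,1],[0,0,-0.4,0,0,0,0],[0.05,-0.15,-0.55,0,0,0,-1],[0.12,-0.35,-0.6,0,0,-0.01,-1],[0.2,-0.55,-0.6,0,0,-0.02,-1],[0.28,-0.75,-0.6,0,0,-0.03,-1],[0.34,-0.9,-0.6,0,0,-0.04,-1],[0.375,-1,-0.6,0,0,-0.04,-1]]'
python3 b.py 42.3 2 59 0
python3 - <<'E'
from plant import arm
from h import *
import cv2
o=arm.get_obs();d=arm.get_image("wrist");im=d["color"][...,::-1].copy();print(o["grip_width"])
Rt=Ro.from_euler("xyz",o["tool_rot"],degrees=True).as_matrix()
for y in (-17.5,17.5):
  for x in (-9,9): cv2.circle(im,tuple(int(v) for v in wproj(d,o,o["eef_pos"]+Rt@[x,y,-29])),2,(255,0,255),-1)
for p in [(0,70,14),(0,190,14),(0,-70,14),(-36,-70,70),(36,-70,70)]: cv2.drawMarker(im,tuple(int(v) for v in wproj(d,o,rig(*p))),(0,255,0),0,8,1)
cv2.imwrite("pics/w5.png",im)
E
```

```text
time: 16.85
eef_pos: [605.0, 161.5, 91.4]
tool_rot: [180.0, 0.0, -7.4]
contact_force: [-0.5, -0.1, -0.1]
grip_width: 20.1
finger_force: 0.0
bar [-1.8 59.5 -0.3] miss 188.0 of 6935 tool rel [  1.9 162.6  91.4] F [-0.5 -0.1 -0.1]
16.082914086455553
```

View pics/w5.png

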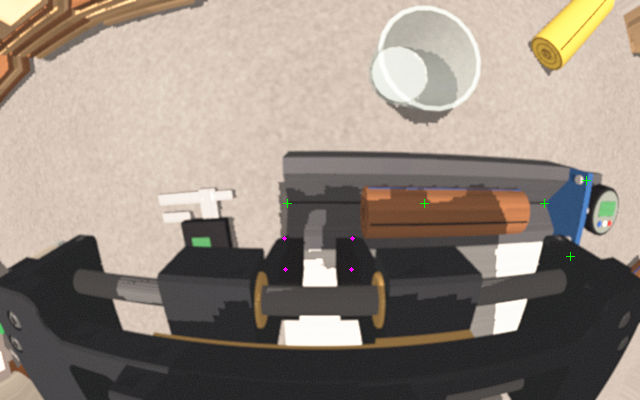

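Wrist view: the closed fingers (magenta, (285–352, 238–270)) are beyond the bar's +y end at (362,212), and the groove line matches at row 203. Now I'll descend and push.

```bash
python3 -m jog '[[0,0,0.1,0,0,0,-1],[0,0,0.2,0,0,0,-1],[0,0,0.3,0,0,0,-1],[0,0,0.4,0,0,0,-1],[0,0,0.5,0,0,0,-1],[0,0,0.58,0,0,0,-1],[0,0,0.63,0,0,0,-1],[-0.01,0,0.65,0,0,0,-1]]'
python3 -m jog '[[0,0.03,0,0,0,0,-1],[0,0.06,0,0,0,0,-1],[0,0.09,0,0,0,0,-1],[0,0.12,0,0,0,0,-1],[0,0.15,0,0,0,0,-1],[0,0.18,0,0,0,0,-1],[0,0.21,0,0,0,0,-1],[0,0.24,0,0,0,0,-1]]'
python3 b.py 42.3 0 50 0
```

```text
time: 17.95
eef_pos: [603.6, 161.0, 13.2]
tool_rot: [180.0, 0.0, -7.4]
contact_force: [-0.3, 0.5, -0.3]
grip_width: 0.6
finger_force: 0.0
time: 18.95
eef_pos: [599.9, 132.3, 13.6]
tool_rot: [-180.0, -0.0, -7.4]
contact_force: [1.0, 0.4, 0.5]
grip_width: 0.5
finger_force: 0.8
bar [-3.  46.9 -0.3] miss 499.0 of 3013 tool rel [  0.6 132.9  13.6] F [1.  0.4 0.5]
```

```bash
python3 -m jog '[[0,0.03,0,0,0,0,-1],[0,0.06,0,0,0,0,-1],[0,0.09,0,0,0,0,-1],[0,0.12,0,0,0,0,-1],[0,0.15,0,0,0,0,-1],[0,0.18,0,0,0,0,-1],[0,0.22,0,0,0,0,-1],[0,0.26,0,0,0,0,-1]]'
python3 b.py 42.3 0 15 0
python3 -m jog '[[0,0.01,0,0,0,0,-1],[0,0.02,0,0,0,0,-1],[0,0.03,0,0,0,0,-1],[0,0.04,0,0,0,0,-1],[0,0.05,0,0,0,0,-1],[0,0.06,0,0,0,0,-1],[0,0.065,0,0,0,0,-1],[0,0.07,0,0,0,0,-1]]'
python3 b.py 42.3 0 6 0
```

```text
time: 20.0
eef_pos: [595.9, 101.1, 13.6]
tool_rot: [-180.0, -0.0, -7.4]
contact_force: [-0.5, 1.5, 0.8]
grip_width: 0.8
finger_force: 1.1
bar [-3.  15.7 -0.3] miss 481.0 of 3020 tool rel [  0.5 101.5  13.6] F [-0.5  1.5  0.8]
time: 21.05
eef_pos: [594.8, 93.1, 13.6]
tool_rot: [-180.0, 0.0, -7.4]
contact_force: [0.7, 1.6, 1.0]
grip_width: 0.5
finger_force: 1.0
bar [-3.1  7.6 -0.3] miss 471.0 of 2995 tool rel [ 0.5 93.4 13.6] F [0.7 1.6 1. ]
```

```bash
python3 -m jog '[[0,0.005,0,0,0,0,-1],[0,0.01,0,0,0,0,-1],[0,0.015,0,0,0,0,-1],[0,0.02,0,0,0,0,-1],[0,0.025,0,0,0,0,-1],[0,0.03,0,0,0,0,-1],[0,0.033,0,0,0,0,-1],[0,0.033,0,0,0,0,-1]]'
python3 -m jog '[[0,0.002,0,0,0,0,-1],[0,0.004,0,0,0,0,-1],[0,0.006,0,0,0,0,-1],[0,0.008,0,0,0,0,-1],[0,0.01,0,0,0,0,-1],[0,0.01,0,0,0,0,-1],[0,0.01,0,0,0,0,-1],[0,0.01,0,0,0,0,-1]]'
```

```text
time: 22.1
eef_pos: [594.3, 89.1, 13.5]
tool_rot: [180.0, 0.0, -7.4]
contact_force: [0.8, 1.5, 0.8]
grip_width: 0.6
finger_force: 0.8
time: 23.1
eef_pos: [594.2, 88.0, 13.6]
tool_rot: [180.0, 0.0, -7.4]
contact_force: [-0.0, 1.5, 0.9]
grip_width: 0.6
finger_force: 0.8
```

```bash
python3 -m jog '[[0,0.002,0,0,0,0,-1],[0,0.004,0,0,0,0,-1],[0,0.006,0,0,0,0,-1],[0,0.008,0,0,0,0,-1],[0,0.008,0,0,0,0,-1],[0,0.008,0,0,0,0,-1],[0,0.008,0,0,0,0,-1],[0,0.008,0,0,0,0,-1]]'
```

```text
time: 24.1
eef_pos: [594.1, 87.1, 13.5]
tool_rot: [180.0, 0.0, -7.4]
contact_force: [-0.1, 1.7, 1.0]
grip_width: 0.2
finger_force: 0.8
```

```bash
python3 -m jog '[[0,0.002,0,0,0,0,-1],[0,0.004,0,0,0,0,-1],[0,0.006,0,0,0,0,-1],[0,0.008,0,0,0,0,-1],[0,0.008,0,0,0,0,-1],[0,0.008,0,0,0,0,-1],[0,0.008,0,0,0,0,-1],[0,0.008,0,0,0,0,-1]]'
```

```text
time: 25.1
eef_pos: [594.0, 86.1, 13.5]
tool_rot: [180.0, 0.0, -7.4]
contact_force: [-0.9, 1.1, 0.6]
grip_width: 0.1
finger_force: 0.8
```

```bash
python3 -m jog '[[0,0.002,0,0,0,0,-1],[0,0.004,0,0,0,0,-1],[0,0.006,0,0,0,0,-1],[0,0.008,0,0,0,0,-1],[0,0.008,0,0,0,0,-1],[0,0.008,0,0,0,0,-1],[0,0.008,0,0,0,0,-1],[0,0.008,0,0,0,0,-1]]'
```

```text
time: 26.1
eef_pos: [593.9, 85.3, 13.6]
tool_rot: [-180.0, -0.0, -7.4]
contact_force: [1.1, 4.6, 1.3]
grip_width: 0.6
finger_force: 2.5
```

```bash
python3 b.py 42.3 0 0 0
```

```text
bar [-3.2  0.2 -0.3] miss 452.0 of 2980 tool rel [ 0.5 85.6 13.6] F [1.1 4.6 1.3]
```

```bash
python3 -m jog '[[0,0.002,0,0,0,0,-1],[0,0.004,0,0,0,0,-1],[0,0.004,0,0,0,0,-1],[0,0.004,0,0,0,0,-1],[0,0.004,0,0,0,0,-1],[0,0.004,0,0,0,0,-1],[0,0.004,0,0,0,0,-1],[0,0.004,0,0,0,0,-1]]'
```

```text
time: 27.15
eef_pos: [593.9, 85.3, 13.6]
tool_rot: [-179.9, -0.0, -7.4]
contact_force: [1.7, 7.6, 1.3]
grip_width: 0.2
finger_force: 3.8
```

The hand has stalled and the force is rising (7.6 N), so the bar is against the stop. I'll back off along +y, rise, and check.

```bash
python3 -m jog '[[0,-0.01,0,0,0,0,-1],[0,-0.04,0,0,0,0,-1],[0,-0.1,0,0,0,0,-1],[0,-0.2,0,0,0,0,-1],[0,-0.3,-0.1,0,0,0,-1],[0,-0.3,-0.3,0,0,0,-1],[0,-0.3,-0.55,0,0,0,-1],[0,-0.3,-0.8,0,0,0,-1]]'
python3 -m jog '[[-0.1,0,-0.1,0,0,0,-1],[-0.2,0,-0.2,0,0,0,-1],[-0.3,0,-0.3,0,0,0,-1],[-0.4,0,-0.3,0,0,0,-1],[-0.5,0,-0.3,0,0,0,-1],[-0.5,0,-0.3,0,0,0,-1],[-0.5,0,-0.3,0,0,0,-1],[-0.5,0,-0.3,0,0,0,-1]]'
python3 b.py 42.3 0 0 0
```

```text
time: 28.15
eef_pos: [598.4, 121.2, 111.4]
tool_rot: [-180.0, -0.0, -7.3]
contact_force: [0.2, -0.1, -0.2]
grip_width: 0.2
finger_force: 0.0
time: 29.15
eef_pos: [539.2, 128.0, 145.3]
tool_rot: [180.0, 0.0, -7.4]
contact_force: [0.0, 0.6, -0.1]
grip_width: 0.9
finger_force: 0.0
bar [ 1.8 -0.5 -0.4] miss 404.0 of 5675 tool rel [-59.2 120.9 145.3] F [ 0.   0.6 -0.1]
```

View pics/last.png

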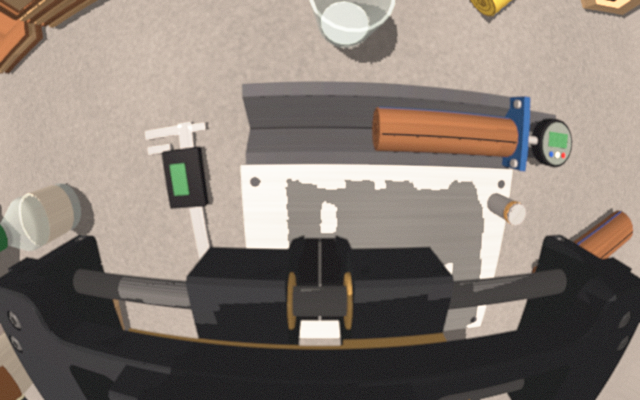

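The bar lies in the V at (375–517, 110–155) px with its end against the blue stop. The bystanders in view look undisturbed and the hand is clear.

```bash
python3 -c "
from plant import arm
print(arm.hand_in())"
```

```text
the job is handed in; nothing more can be done
None
```

I handed the job in at about 29 s with the bar in the V-block against the end stop and the hand clear; no verdict came back, and I inferred the quarter turn from the roll distance. On the first push the fingertips, really about 30 mm above the reported TCP, rode on top of the bar and pressed it with about 5 N until I backed off.

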